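# Push a box section home against fence and end stop

### The job

Set the wide aluminium tube up for welding: with the fingertips, push it along the fixture plate until its long side lies flat against the fence and its end butts squarely against the bolted stop block, with no gap at either. Only slide it, never lift it off the plate or tip it, and leave the steel offcut, the magnet, the clamp and the hammer where they are.

Things in the scene. Friction and masses are not known exactly. Their poses are not given: they have to be found in the camera images.
- fixture: Fixed dark steel plate on the bench, 300 (x) by 560 (y) mm, 12 mm thick, with a grid of 16 mm holes (drawn, flat to the touch). Origin: centre of its underside; z up, top face at z = +12 mm, x away from the robot towards the fence. Its place and yaw vary. It carries the fence and the stop.
- fence (a point): Fence: fixed steel angle along the plate's y, 520 mm long, 10 mm thick, 40 mm high. This point is the foot of its flat working face at mid-length, on the plate top, 90 mm in +x from the plate's centre; axes as the plate's, the face looks to -x. Its foot, 45 mm deep with screw heads 20 mm high, is behind it on +x.
- stop: Fixed solid steel stop block, bolted to the plate against the fence near its left or right end (varies): 70 (x) x 30 (y) x 45 mm, two black screw heads on top to 55 mm. Origin: centre of its underside on the plate top; axes as the plate's. Its faces at y = -15 and +15 mm look along the fence; the tube butts on the one facing the plate's middle.
- tube: Workpiece: loose rectangular aluminium tube lying flat, 100 wide (x), 160 long (y), 50 mm high, 4 mm walls, ends (facing y) open; 0.35 to 0.7 kg, slides at about 2 to 5 N, too wide to grasp. Origin: centre of underside, z up. Starts up to 0.35 rad off parallel, +x side to the fence. Home, its middle is 50 mm from the fence face and 95 mm from the stop's origin along y.
- offcut: Loose bystander: short offcut of square steel tube, 40 x 40 mm, 50 mm high, 3 mm walls, standing on end (hollow, open at the top) by the fence at the end opposite the stop. Origin: centre of its underside. Leave it.
- magnet: Loose bystander: flat triangular welding magnet lying on the left front part of the plate (+y, -x), sides 90 mm, one corner along its own +x, 19 mm high with its rivets. Origin: centre of its underside. Leave it.
- clamp: Loose bystander: F-clamp lying on the bench to the right of the plate, steel bar 260 mm along its x, jaws reaching to y = +88 mm, black handle on its -x side reaching to x = -175 mm, 24 mm high. Origin: under the middle of the bar, on the bench. Leave it.
- hammer: Loose bystander: hammer lying on the bench to the left of the plate, wooden handle along its x to -130 mm, steel head at x = +117 mm reaching 48 mm either way in y, 26 mm high. Origin: under its middle, on the bench. Leave it.
Not all that is in view belongs to the job. There is more than one size of the tube; the job needs the largest.

How it is judged:
By the outcome, as a careful person would: the job done as asked, in the order asked, and still so for the second after the job is handed in, with the robot touching nothing.
It also fails if it takes over 48 s, if anything falls off the work surface, if the arm or the gripper's body presses on something with over 40 N, if the wrist force passes 120 N, or if a joint passes its speed limit or range.

### The arm

A 6-joint arm with a two-finger parallel gripper is mounted at the origin on the work surface. World frame = base frame: x ahead of the robot, y to its left, z up, the work surface at z = 0. Lengths are in mm, angles in rad, forces in N, time in s.
With the tool pointing down it reaches from about 275 to 1000 mm from the base axis. Payload 8.4 kg.
Tool frame: the origin (TCP) lies at the very end of the fingers, on their centre line; the grasp point (between the pads) lies 19 mm behind it (r.pinch_z is the distance from the TCP to the grasp point, in mm); z points along the fingers, y is the direction in which the jaws open and shut (so a half turn about z gives the same grasp; the last joint's range is limited). The gripper opens to 85 mm and grips with 20 to 120 N. Pads are 22 mm wide; open, the fingers measure 114 mm over their backs; the gripper's body (76 mm by 85 mm) begins 54 mm behind the grasp point. The pads swing forward as they close: fully open they stand 13 mm farther back than shut.
Start: joints at [-1.336, 0.353, 1.633, -0, 1.155, -0.002], TCP at [146.619, -607.561, 231.281] pointing down, gripper open.
Joint ranges: [-2.63, 2.63], [-0.92, 2.1], [0.06, 2.66], [-1.3, 4.44], [0, 2.69], [-3.02, 3.02]. Speed limits (rad/s): [2.22, 2.22, 2.79, 3.14, 3.14, 3.14].

### API

Orientations are given as [roll, pitch, yaw] about the fixed x, y, z axes, in that order (R = Rz(yaw) Ry(pitch) Rx(roll)).
In Python, from rig import r, optics gives the robot as it stands.
- The arm moves only by the shell command python3 -m creep 'ROWS' [FORCE]. ROWS is JSON, a list of rows, each an object with "dp": the shift along the tool's x, y, z in mm, a list of three; "angular": the turn, a rotation vector about the tool's x, y, z in rad, a list of three; "fingers": the finger opening in mm, from 0 to 85.4. In form: [{"dp": [dx, dy, dz], "angular": [wx, wy, wz], "fingers": fingers}, ...]. A call has 1 to 5 rows; each row is the pose to reach, as a shift and turn from the pose commanded when the call began, along the tool's axes at that moment; what a row does not reach only later rows make up. A row lasts 1/12 s, in which the tool goes at most 41.7 mm and 7.16 degrees, less where a joint would pass 70% of its speed; a pose out of reach is approached as far as the arm can. A call with a gripper value outside its range is refused whole. The fingers move at their own pace and stop on an object; FORCE is the grip in N (left out, the last holds). Time passes only in rows, so rows that repeat a pose let the fingers close. It gives the time, the measured TCP pose, the force and the opening at its end, in the units of the state.
- r.sense(): the state, without advancing time (a new reading comes with each control period).
- optics.grab_frame(name): name is "side" or "top" or "wrist"; returns the picture (384x512x3 uint8, blue, green, red); there is no depth.
- optics.camera_params(name): a dict with "fx", "fy", "cx", "cy" (pixels), "eye" and "rotation" of the camera in the world; the wrist camera has in their place "T_tool_cam" (4x4, takes a point from camera to tool coordinates, whose origin is the TCP and whose axes are the flange's). Camera axes: x right, y up, looking along -z (the intrinsics and any distortion apply to the point x, -y, -z); pixel columns grow to the right and rows downward; lengths in mm; the calibration is good to about 2 mm. A picture is of the moment at which its call begins: read the wrist's pose just before it. camera_params takes no time and is no camera call.
- r.sign_off(): hands the job in, once; it reports no verdict.
The state is a dict: "clock": time; "qpos": joint angles; "qvel": joint speeds; "joint_efforts": joint torques, N m; "eef_pos": TCP position; "tcp_rot": TCP orientation; "contact_force": force on the tool from outside, world axes, zero at the start; "wrist_torque": the same for the moment, N m; "opening": opening from 0.0 (shut) to 1.0 (fully open).
Only numpy, scipy, OpenCV 4.12 (cv2) and the standard library are available. Lean on these libraries where they do the work, as an engineer would, in place of code of your own. Each camera call takes 0.05 s, during which the arm holds its last target.

## Working session

There is one attempt and no reset: what is moved stays moved. The work goes in short steps, Python scripts to look and compute and a shell command to move; the robot and the scene stay as the last step left them, time stands still between calls to the robot, and variables do not carry over. Pictures are saved under pics/ and viewed, and the job is handed in when it is done.

```bash
ls; mkdir -p pics; python3 - <<'E'
from rig import r, optics
import cv2
s=r.sense();print(s)
for n in ("side","top"):
    cv2.imwrite(f"pics/{n}0.png",optics.grab_frame(n)); print(n,optics.camera_params(n))
print(optics.camera_params("wrist"))
E
```

```text
pics
{'clock': 0.0, 'qpos': array([-1.33640350e+00,  3.53675458e-01,  1.63411900e+00, -2.37637958e-05,
        1.15519793e+00, -2.39077392e-03]), 'qvel': array([-0.00159284,  0.00033562, -0.00029188, -0.0010749 ,  0.00193623,
       -0.00043309]), 'joint_efforts': array([-1.77004971e-03, -6.05254698e+01, -3.42070842e+01, -1.23486579e-04,
        9.04038985e-03,  2.19138542e-05]), 'eef_pos': array([ 146.50036803, -607.10593047,  230.55110025]), 'tcp_rot': array([-3.14019288e+00,  1.83809599e-05,  2.36793224e-01]), 'contact_force': array([-0.78001594, -0.0803535 ,  0.3725582 ]), 'wrist_torque': array([ 0.02369837,  0.04708341, -0.01422475]), 'opening': 0.9993982234444254}
side {'fx': 475.9796289084447, 'fy': 475.9796289084447, 'cx': 251.83917046212517, 'cy': 192.90487868786792, 'eye': array([ 428.18030891, 1233.43704432,  922.50414116]), 'rotation': array([ 9.57191523e-01, -1.19631222e-03, -3.07822837e+00])}
top {'fx': 417.00416379803045, 'fy': 417.00416379803045, 'cx': 248.27180246624988, 'cy': 188.94126187508536, 'eye': array([ 353.29374829,  -21.22975627, 1671.27143277]), 'rotation': array([ 0.0890549 ,  0.00600888, -1.60077151])}
{'fx': 327.76484141115344, 'fy': 327.76484141115344, 'cx': 256.65223188666795, 'cy': 193.62136414425933, 'T_tool_cam': array([[-4.65704622e-04,  9.65638072e-01,  2.59890164e-01,
         6.60996280e+01],
       [ 9.99999881e-01,  4.11335185e-04,  2.63586934e-04,
         1.04832539e+00],
       [ 1.47627610e-04,  2.59890256e-01, -9.65638148e-01,
        -1.42583887e+02],
       [ 0.00000000e+00,  0.00000000e+00,  0.00000000e+00,
         1.00000000e+00]])}
```

View pics/top0.png

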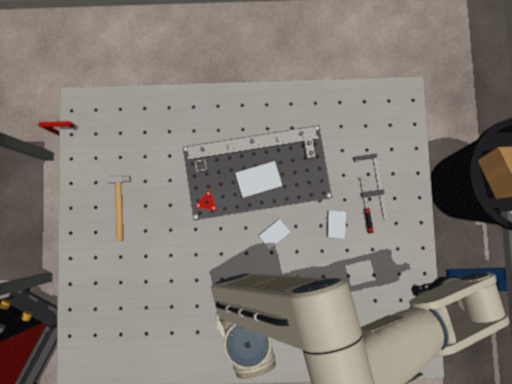

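View pics/side0.png

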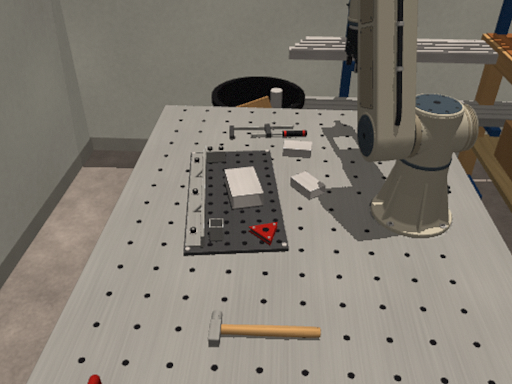

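```bash
cat > h.py <<'E'
import numpy as np, cv2
from rig import r, optics
from scipy.spatial.transform import Rotation as Rt
def cam(name,s=None):
    p=optics.camera_params(name)
    if name=="wrist":
        T=p["T_tool_cam"]; R=Rt.from_euler("xyz",s["tcp_rot"]).as_matrix()
        return p,R@T[:3,:3],R@T[:3,3]+s["eef_pos"]
    return p,Rt.from_euler("xyz",p["rotation"]).as_matrix(),np.array(p["eye"])
def cast(c,uv,z):
    p,R,e=c; uv=np.atleast_2d(np.array(uv,float))
    d=np.c_[(uv[:,0]-p["cx"])/p["fx"],-(uv[:,1]-p["cy"])/p["fy"],-np.ones(len(uv))]@R.T
    return e+d*((z-e[2])/d[:,2])[:,None]
def proj(c,X):
    p,R,e=c; q=(np.atleast_2d(X)-e)@R
    return np.c_[p["cx"]+p["fx"]*q[:,0]/-q[:,2],p["cy"]-p["fy"]*q[:,1]/-q[:,2]]
E
python3 - <<'E'
import cv2
a=cv2.imread("pics/top0.png")[110:250,170:370]; cv2.imwrite("pics/top0c.png",cv2.resize(a,None,fx=4,fy=4,interpolation=cv2.INTER_CUBIC))
a=cv2.imread("pics/side0.png")[130:260,170:340]; cv2.imwrite("pics/side0c.png",cv2.resize(a,None,fx=4,fy=4,interpolation=cv2.INTER_CUBIC))
E
```

```text
(no output)
```

View pics/top0c.png

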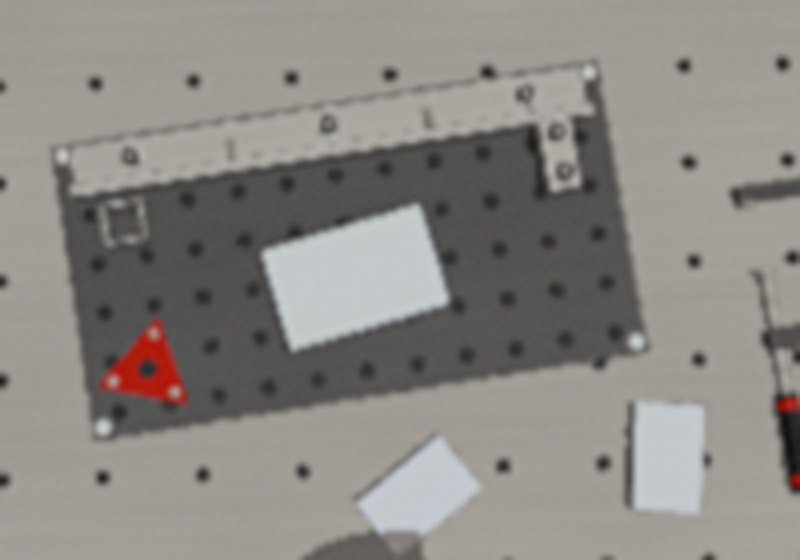

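View pics/side0c.png

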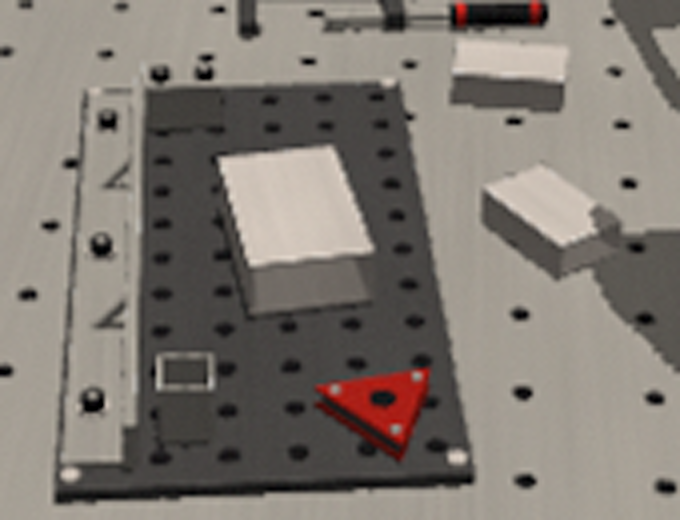

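Tube candidates in the top image: (259,179) on the plate, (275,232) and (337,224) on the bench. The one on the plate is clearly the largest, and the crop confirms it. Stop is at the plate's right (-y) end, around (310,146); offcut is at (200,165). Next I measure.

```bash
cat > meas.py <<'E'
from h import *
def quad(img,c,roi,z):
    x0,y0,x1,y1=roi; a=img[y0:y1,x0:x1]; k=8
    g=cv2.resize(a,None,fx=k,fy=k,interpolation=cv2.INTER_CUBIC)
    g=cv2.cvtColor(g,cv2.COLOR_BGR2GRAY); m=(g>140).astype(np.uint8)
    cs,_=cv2.findContours(m,cv2.RETR_EXTERNAL,cv2.CHAIN_APPROX_NONE)
    q=max(cs,key=cv2.contourArea)[:,0,:].astype(float)
    uv=(q+.5)/k-.5+[x0,y0]
    X=cast(c,uv,z)[:,:2]
    (ctr,sz,ang)=cv2.minAreaRect(X.astype(np.float32))
    return X,ctr,sz,ang
E
python3 - <<'E'
from meas import *
img=cv2.imread("pics/top0.png"); c=cam("top")
for n,roi in dict(a=(228,155,290,203)).items():
    X,ctr,sz,ang=quad(img,c,roi,62); print(n,ctr,sz,ang, np.deg2rad(ang))
# plate corners (eyeballed crop/4+offset) z=12
pc=np.array([(52,148),(598,60),(648,350),(95,438)])/4-.375+[170,110]
P=cast(c,pc,12); print(P.round(1)); 
print("sides",np.linalg.norm(np.diff(np.r_[P,P[:1]],axis=0),axis=1),P.mean(0))
for a,b in((1,0),(2,3)): d=P[b]-P[a]; print("yaw from y",np.arctan2(-d[0],d[1]))
# fence face top edge z=52: crop (75,193)->(540,123)
f=cast(c,np.array([(75,193),(535,124)])/4-.375+[170,110],52);print(f);d=f[0]-f[1];print(np.arctan2(-d[0],d[1]),np.linalg.norm(d))
s=cast(c,np.array([(535,125),(580,120),(582,187),(548,193)])/4-.375+[170,110],57);print(s)
E
```

```text
a (535.3388061523438, -56.42198181152344) (103.58183288574219, 162.93447875976562) 15.071054458618164 0.26303952205025843
[[ 681.1  243.9   12. ]
 [ 754.1 -310.1   12. ]
 [ 458.8 -346.6   12. ]
 [ 388.   205.9   12. ]]
sides [558.84705221 297.51201483 556.98401786 295.57783116] [570.52647425 -51.71851398  12.        ]
yaw from y 0.13097113927839418
yaw from y 0.1275151112690758
[[ 627.75117612  215.66957974   52.        ]
 [ 682.3463555  -238.36081022   52.        ]]
0.11967108187909961 457.30102626109846
[[ 680.3359564  -237.64884505   57.        ]
 [ 683.93108863 -281.94811673   57.        ]
 [ 617.47325246 -280.96950191   57.        ]
 [ 612.57847658 -247.52607874   57.        ]]
```

```bash
cat > go.py <<'E'
import sys
from h import *
YAW=0.128; C=np.array([570.5,-51.7])
ux=np.array([np.cos(YAW),np.sin(YAW)]); uy=np.array([-ux[1],ux[0]])
def toP(w): d=np.array(w[:2])-C; return np.array([d@ux,d@uy])
def toW(p): return C+p[0]*ux+p[1]*uy
def delta(px,py,z,yaw):  # plate coords, yaw relative plate
    s=r.sense(); R=Rt.from_euler("xyz",s["tcp_rot"]).as_matrix()
    w=np.r_[toW((px,py)),z]; G=Rt.from_euler("xyz",[np.pi,0,YAW+yaw]).as_matrix()
    print("t",round(s["clock"],2),"plate",toP(s["eef_pos"]).round(1),"z",round(s["eef_pos"][2],1),"yawrel",round(s["tcp_rot"][2]-YAW,4),"F",(Rt.from_euler("z",-YAW).apply(s["contact_force"])).round(1),"op",round(s["opening"],3))
    print("dp",(R.T@(w-s["eef_pos"])).round(1),"ang",Rt.from_matrix(R.T@G).as_rotvec().round(4))
if __name__=="__main__": delta(*map(float,sys.argv[1:5]))
E
python3 go.py -132 0 120 0
python3 -m creep '[{"dp":[27,-30,0],"angular":[0,0,0.02],"fingers":85},{"dp":[54,-60,0],"angular":[0,0,0.04],"fingers":85},{"dp":[81,-90,0],"angular":[0,0,0.06],"fingers":85},{"dp":[108,-120,0],"angular":[0,0,0.08],"fingers":85},{"dp":[135,-150,0],"angular":[0,0,0.1],"fingers":85}]'; python3 go.py -132 0 120 0
```

```text
t 0.1 plate [-491.4 -496.8] z 230.6 yawrel 0.1088 F [-0.4  0.3  0.4] op 1.002
dp [ 411.3 -454.7  111.2] ang [-1.200e-03  1.000e-04  1.088e-01]
clock: 0.52
eef_pos: [242.9, -428.2, 230.9]
tcp_rot: [-3.141, 0.0, 0.135]
contact_force: [1.0, -0.6, 0.5]
opening: 0.996
t 0.52 plate [-373.  -331.6] z 230.9 yawrel 0.0071 F [ 0.9 -0.7  0.5] op 0.996
dp [ 243.3 -329.8  111.1] ang [-0.0006  0.0001  0.0071]
```

```bash

python3 -m creep '[{"dp":[23,-31,5],"angular":[0,0,0.007],"fingers":85},{"dp":[46,-62,10],"angular":[0,0,0.007],"fingers":85},{"dp":[69,-93,15],"angular":[0,0,0.007],"fingers":85},{"dp":[92,-124,20],"angular":[0,0,0.007],"fingers":85},{"dp":[115,-155,25],"angular":[0,0,0.007],"fingers":85}]'; python3 go.py -132 0 100 0
python3 -m creep '[{"dp":[24,-32,10],"angular":[0,0,0],"fingers":85},{"dp":[48,-64,25],"angular":[0,0,0],"fingers":85},{"dp":[72,-96,45],"angular":[0,0,0],"fingers":85},{"dp":[96,-128,65],"angular":[0,0,0],"fingers":85},{"dp":[115,-155,80],"angular":[0,0,0],"fingers":85}]'; python3 go.py -132 0 60 0
```

```text
clock: 0.93
eef_pos: [335.7, -259.1, 206.1]
tcp_rot: [3.142, -0.0, 0.129]
contact_force: [0.6, -0.7, -0.3]
opening: 0.992
t 0.93 plate [-259.3 -175.7] z 206.1 yawrel 0.0014 F [ 0.5 -0.7 -0.3] op 0.992
dp [ 127.5 -175.5  106.1] ang [ 0.0001 -0.0001  0.0014]
clock: 1.35
eef_pos: [429.2, -91.8, 126.3]
tcp_rot: [3.141, -0.0, 0.13]
contact_force: [0.7, -1.6, -1.1]
opening: 0.996
t 1.35 plate [-145.3  -21.8] z 126.3 yawrel 0.0019 F [ 0.5 -1.7 -1.1] op 0.996
dp [ 13.3 -21.8  66.3] ang [ 0.0002 -0.0005  0.0019]
```

```bash

python3 -m creep '[{"dp":[7,-11,20],"angular":[0,0,0.002],"fingers":85},{"dp":[13,-22,40],"angular":[0,0,0.002],"fingers":85},{"dp":[13,-22,60],"angular":[0,0,0.002],"fingers":85},{"dp":[13,-22,60],"angular":[0,0,0.002],"fingers":85}]'; python3 go.py -132 0 22 0
python3 - <<'E'
from h import *
cv2.imwrite("pics/w1.png",optics.grab_frame("wrist"));cv2.imwrite("pics/s1.png",optics.grab_frame("side"))
a=cv2.imread("pics/s1.png")[110:260,170:370];cv2.imwrite("pics/s1c.png",cv2.resize(a,None,fx=4,fy=4,interpolation=cv2.INTER_CUBIC))
E
```

```text
clock: 1.68
eef_pos: [436.5, -69.0, 64.1]
tcp_rot: [-3.14, 0.005, 0.13]
contact_force: [-0.9, -0.3, -0.7]
opening: 0.989
t 1.68 plate [-135.1   -0. ] z 64.1 yawrel 0.0016 F [-1.  -0.2 -0.7] op 0.989
dp [ 3.3  0.  42.1] ang [-0.0016  0.0053  0.0016]
```

View pics/w1.png

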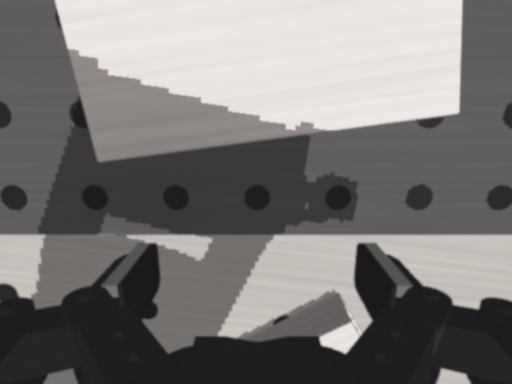

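View pics/s1c.png

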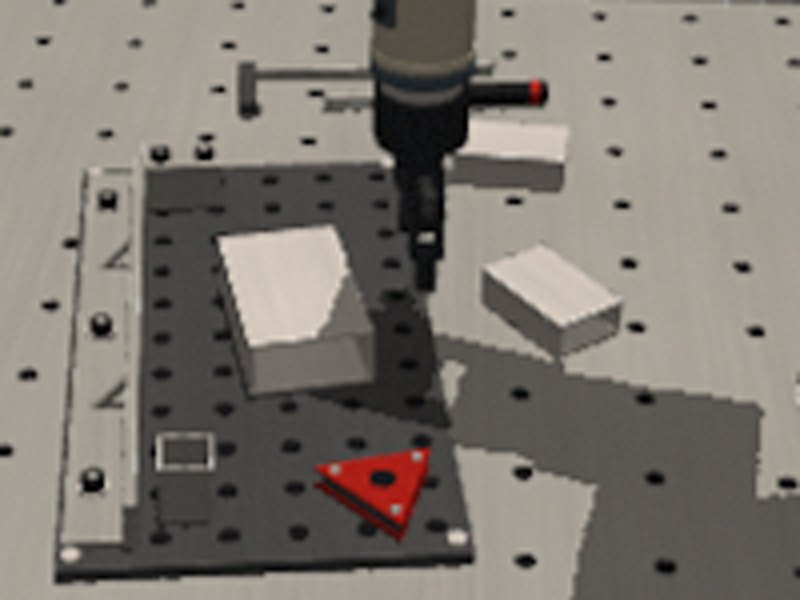

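```bash
python3 - <<'E'
from go import *
s=r.sense(); c=cam("wrist",s)
img=cv2.imread("pics/w1.png"); g=cv2.cvtColor(img,cv2.COLOR_BGR2GRAY).astype(int)
pts=[]
for u in list(range(165,195,5))+list(range(420,500,8))+list(range(10,40,5)):
    col=g[205:255,u]; d=np.diff(col); k=np.argmax(d); pts.append((u,205+k+.5))
W=cast(c,pts,12)[:,:2]; P=np.array([toP(w) for w in W]); print(P.round(1)[::3]); 
print("edge x",np.median(P[:,0]),"slope",np.polyfit(P[:,1],P[:,0],1))
t=cast(c,[(97,160),(460,113)],62); print([toP(w).round(1) for w in t])
E
```

```text
[[-148.1   57. ]
 [-147.4   47.2]
 [-148.1 -107.5]
 [-148.1 -123. ]
 [-148.1 -138.5]
 [-148.1 -153.9]
 [-148.1  150.6]
 [-147.4  140.8]]
edge x -148.06133810570012 slope [ 1.94734463e-03 -1.47832876e+02]
[array([-91.4,  70.1]), array([-70.8, -90.9])]
```

```bash
python3 - <<'E'
from go import *
c=cam("side")
for z in (64,77): print(z,(proj(c,[436.5-6.4,-69+50,z])-[170,110])*4)
E
python3 -m creep '[{"dp":[2,0,14],"angular":[0,0,0],"fingers":85},{"dp":[3,0,28],"angular":[0,0,0],"fingers":85},{"dp":[3,0,42],"angular":[0,0,0],"fingers":85},{"dp":[9,0,42],"angular":[0,0,0],"fingers":85},{"dp":[17,0,42],"angular":[0,0,0],"fingers":85}]'; python3 go.py -39 0 22 0
```

```text
64 [[423.23502714 309.23304593]]
77 [[423.73029571 295.71119286]]
clock: 2.2
eef_pos: [455.7, -68.5, 25.8]
tcp_rot: [-3.141, 0.0, 0.127]
contact_force: [0.5, -0.5, -0.2]
opening: 0.995
t 2.2 plate [-116.   -2.] z 25.8 yawrel -0.0013 F [ 0.4 -0.5 -0.2] op 0.995
dp [77.  -2.1  3.8] ang [-0.0001  0.0004 -0.0013]
```

```bash

python3 -m creep '[{"dp":[6,-1,6],"angular":[0,0,0],"fingers":85},{"dp":[12,-2,11],"angular":[0,0,0],"fingers":85},{"dp":[18,-2,11],"angular":[0,0,0],"fingers":85},{"dp":[24,-2,11],"angular":[0,0,0],"fingers":85},{"dp":[30,-2,11],"angular":[0,0,0],"fingers":85}]'; python3 go.py -39 0 14 0
```

```text
clock: 2.62
eef_pos: [485.4, -62.0, 14.0]
tcp_rot: [-3.141, 0.001, 0.128]
contact_force: [-1.7, 0.9, 0.4]
opening: 0.998
t 2.62 plate [-85.7   0.7] z 14.0 yawrel 0.0001 F [-1.6  1.1  0.4] op 0.998
dp [46.7  0.7  0. ] ang [-0.0002  0.0007  0.0001]
```

```bash

python3 -m creep '[{"dp":[6,0,0],"angular":[0,0,0],"fingers":85},{"dp":[12,0,0],"angular":[0,0,0],"fingers":85},{"dp":[18,0,0],"angular":[0,0,0],"fingers":85},{"dp":[24,0,0],"angular":[0,0,0],"fingers":85},{"dp":[24,0,0],"angular":[0,0,0],"fingers":85}]'; python3 go.py -39 0 14 0
```

```text
clock: 3.03
eef_pos: [510.8, -59.1, 14.3]
tcp_rot: [3.141, -0.002, 0.128]
contact_force: [0.4, 0.5, 0.6]
opening: 0.998
t 3.03 plate [-60.2   0.3] z 14.3 yawrel -0.0002 F [0.4 0.4 0.6] op 0.998
dp [21.2  0.3  0.3] ang [ 0.0004 -0.002  -0.0002]
```

```bash
python3 - <<'E'
from h import *
cv2.imwrite("pics/w2.png",optics.grab_frame("wrist"));a=optics.grab_frame("side")[110:260,170:370];cv2.imwrite("pics/s2c.png",cv2.resize(a,None,fx=4,fy=4,interpolation=cv2.INTER_CUBIC))
E
```

```text
(no output)
```

View pics/w2.png

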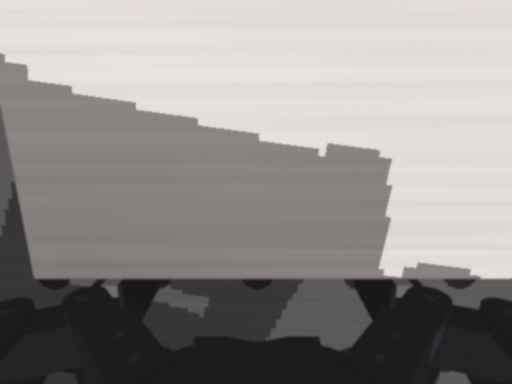

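View pics/s2c.png

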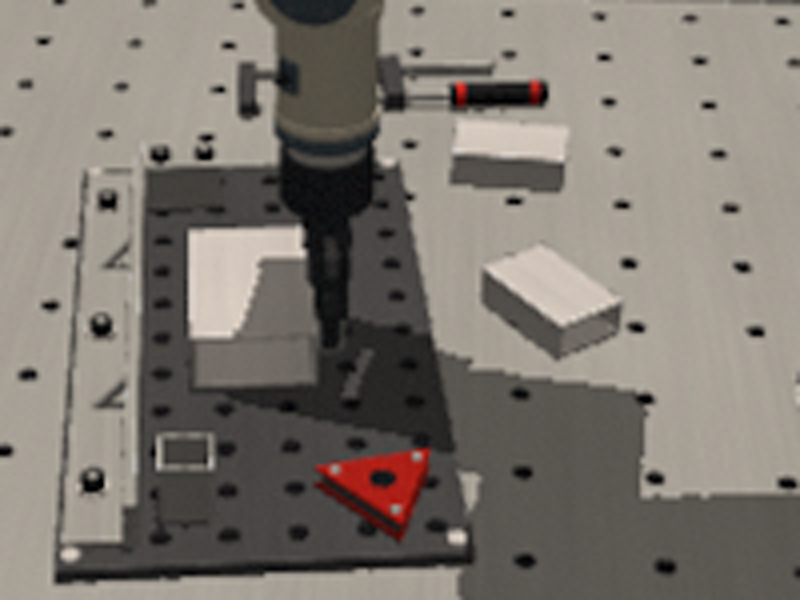

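```bash
python3 - <<'E'
from go import *
s=r.sense(); c=cam("wrist",s); print([toP(w).round(1) for w in cast(c,[(34,278),(460,278)],62)], toP(s["eef_pos"]))
E
python3 -m creep '[{"dp":[5,0,0],"angular":[0,0,0],"fingers":85},{"dp":[10,0,0],"angular":[0,0,0],"fingers":85},{"dp":[15,0,0],"angular":[0,0,0],"fingers":85},{"dp":[20,0,0],"angular":[0,0,0],"fingers":85},{"dp":[20,0,0],"angular":[0,0,0],"fingers":85}]'; python3 go.py -80 0 14 0
```

```text
[array([-48.6,  71. ]), array([-48.7, -66. ])] [-61.25494491   0.35651238]
clock: 3.55
eef_pos: [530.4, -56.5, 14.2]
tcp_rot: [3.141, -0.002, 0.128]
contact_force: [-0.8, -0.1, 1.0]
opening: 0.996
t 3.55 plate [-40.4   0.3] z 14.2 yawrel -0.0001 F [-0.8  0.   1. ] op 0.996
dp [-39.6   0.3   0.1] ang [ 0.0003 -0.0016 -0.0001]
```

```bash
python3 -c "
from rig import r; print(r.sense()['qpos'])"
python3 -m creep '[{"dp":[-12,0,0],"angular":[0,0,0],"fingers":85},{"dp":[-24,0,-20],"angular":[0,0,0],"fingers":85},{"dp":[-30,0,-50],"angular":[0,0,0],"fingers":85},{"dp":[-30,-20,-80],"angular":[0,0,0.12],"fingers":85},{"dp":[-30,-40,-100],"angular":[0,0,0.24],"fingers":85}]'; python3 go.py 18 100 110 -1.5708;  python3 -c "
from rig import r; print(r.sense()['qpos'])"
```

```text
[-1.09041567e-01  5.20057505e-01  1.97641539e+00  1.02458238e-04
  6.43444041e-01  1.33372752e+00]
clock: 3.97
eef_pos: [494.8, -20.9, 116.4]
tcp_rot: [-3.141, -0.003, -0.119]
contact_force: [1.0, -0.3, 0.6]
opening: 0.995
t 3.97 plate [-71.1  40.2] z 116.4 yawrel -0.2471 F [ 0.9 -0.4  0.6] op 0.995
dp [ 71.8 -79.8   6.7] ang [-0.0021 -0.0023  1.3237]
[-4.53028059e-02  3.02798978e-01  2.00985867e+00  5.02151991e-06
  8.26021957e-01  1.64455056e+00]
```

```bash

python3 -m creep '[{"dp":[0,0,0],"angular":[0,0,-0.12],"fingers":85},{"dp":[0,0,0],"angular":[0,0,-0.24],"fingers":85},{"dp":[0,0,0],"angular":[0,0,-0.36],"fingers":85},{"dp":[0,0,0],"angular":[0,0,-0.48],"fingers":85},{"dp":[0,0,0],"angular":[0,0,-0.6],"fingers":85}]'; python3 go.py 22 110 110 1.5708; 
```

```text
clock: 4.38
eef_pos: [494.5, -20.6, 114.4]
tcp_rot: [3.141, -0.001, 0.494]
contact_force: [-0.2, -0.2, 0.4]
opening: 0.996
t 4.38 plate [-71.4  40.5] z 114.4 yawrel 0.3659 F [-0.2 -0.2  0.4] op 0.996
dp [112.1 -31.5   4.5] ang [ 1.5000e-03 -7.0000e-04 -1.2049e+00]
```

```bash

python3 -m creep '[{"dp":[11,-3,0],"angular":[0,0,-0.12],"fingers":85},{"dp":[22,-6,0],"angular":[0,0,-0.24],"fingers":85},{"dp":[33,-9,0],"angular":[0,0,-0.36],"fingers":85},{"dp":[44,-12,0],"angular":[0,0,-0.48],"fingers":85},{"dp":[56,-16,0],"angular":[0,0,-0.6],"fingers":85}]'; python3 go.py 22 110 100 1.5708; 
```

```text
clock: 4.8
eef_pos: [536.8, 20.0, 114.3]
tcp_rot: [3.14, -0.001, 1.094]
contact_force: [-0.4, 0.6, 0.7]
opening: 0.995
t 4.8 plate [-24.3  75.4] z 114.3 yawrel 0.9656 F [-0.3  0.7  0.7] op 0.995
dp [54.8 18.4 14.3] ang [ 1.200e-03 -3.000e-04 -6.052e-01]
```

```bash

python3 -m creep '[{"dp":[14,4,0],"angular":[0,0,-0.12],"fingers":85},{"dp":[27,9,0],"angular":[0,0,-0.24],"fingers":85},{"dp":[41,14,0],"angular":[0,0,-0.36],"fingers":85},{"dp":[55,18,5],"angular":[0,0,-0.48],"fingers":85},{"dp":[55,18,14],"angular":[0,0,-0.6],"fingers":85}]'; python3 go.py 22 110 14 1.5708
python3 - <<'E'
from h import *
cv2.imwrite("pics/w3.png",optics.grab_frame("wrist"));a=optics.grab_frame("top")[110:250,170:370];cv2.imwrite("pics/t3c.png",cv2.resize(a,None,fx=4,fy=4,interpolation=cv2.INTER_CUBIC))
a=optics.grab_frame("side")[110:260,170:370];cv2.imwrite("pics/s3c.png",cv2.resize(a,None,fx=4,fy=4,interpolation=cv2.INTER_CUBIC))
E
```

```text
clock: 5.22
eef_pos: [580.8, 61.8, 101.2]
tcp_rot: [3.136, -0.0, 1.695]
contact_force: [0.0, 0.5, -0.0]
opening: 0.992
t 5.22 plate [ 24.7 111.2] z 101.2 yawrel 1.5665 F [ 0.1  0.5 -0. ] op 0.992
dp [-1.3 -3.1 87.2] ang [ 0.0052 -0.0003 -0.0043]
```

View pics/t3c.png

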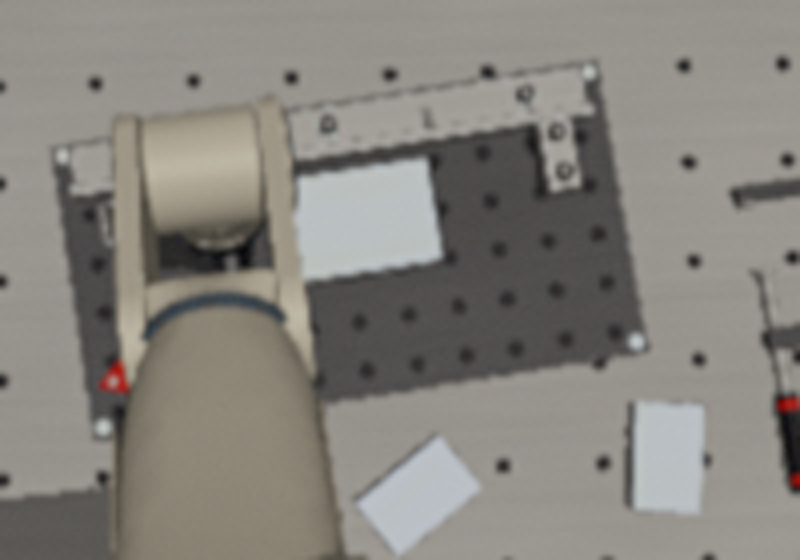

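View pics/s3c.png

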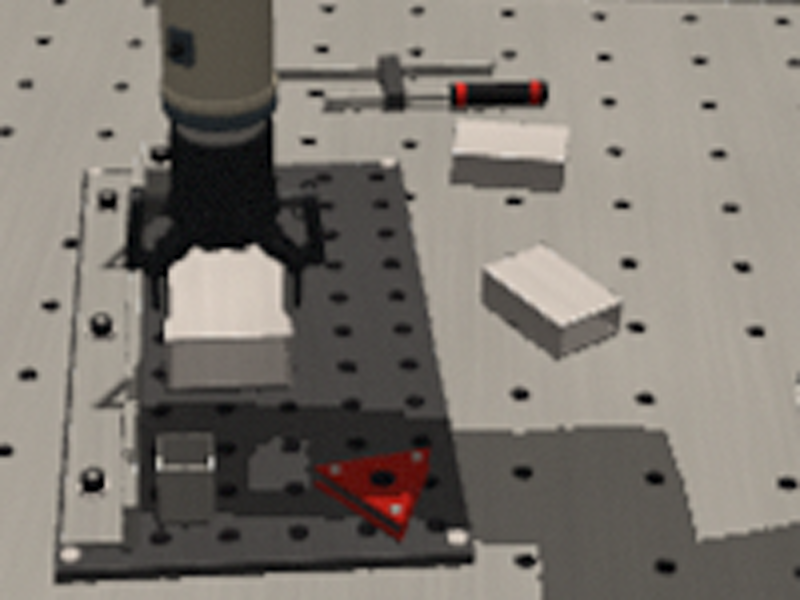

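View pics/w3.png

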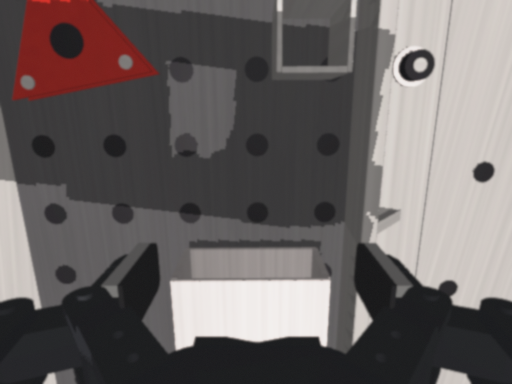

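```bash
python3 - <<'E'
from go import *
s=r.sense(); c=cam("wrist",s); print([toP(w).round(1) for w in cast(c,[(171,280),(330,280)],62)])
print("fence foot",[toP(w).round(1) for w in cast(c,[(363,10),(340,250),(330,375)],12)],"top edge",[toP(w).round(1) for w in cast(c,[(397,10),(385,100),(355,300)],52)])
a=cv2.imread("pics/w3.png")[:, 300:440]; cv2.imwrite("pics/w3c.png",cv2.resize(a,None,fx=1.5,fy=1.5))
E
python3 -m creep '[{"dp":[-1,-1,20],"angular":[0.005,0,-0.004],"fingers":85},{"dp":[-1,-3,45],"angular":[0.005,0,-0.004],"fingers":85},{"dp":[-1,-3,65],"angular":[0.005,0,-0.004],"fingers":85},{"dp":[-1,-3,84],"angular":[0.005,0,-0.004],"fingers":85},{"dp":[-1,-3,87],"angular":[0.005,0,-0.004],"fingers":85}]'; python3 go.py 22 84 14 1.5708
```

```text
[array([-31.8,  72.2]), array([65.6, 70.9])]
fence foot [array([ 90.1, 232. ]), array([84.1, 67.4]), array([ 81.6, -48.5])] top edge [array([ 96.1, 221.8]), array([ 93.8, 176.6]), array([85.1, 50.2])]
clock: 5.78
eef_pos: [572.5, 58.1, 10.8]
tcp_rot: [-3.133, -0.0, 1.687]
contact_force: [-0.9, 0.1, -0.4]
opening: 1.0
t 5.78 plate [ 16.  108.7] z 10.8 yawrel 1.5592 F [-0.9  0.3 -0.4] op 1.0
dp [-24.6   6.3  -3.3] ang [-0.0088 -0.0001 -0.0116]
```

View pics/w3c.png

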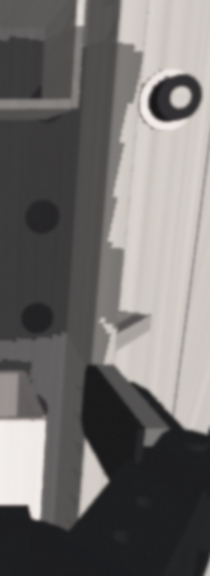

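```bash
python3 -m creep '[{"dp":[0,0,0],"angular":[0,0,0],"fingers":85},{"dp":[0,0,0],"angular":[0,0,0],"fingers":85}]'; python3 go.py 22 84 14 1.5708;
```

```text
clock: 5.95
eef_pos: [574.9, 58.5, 13.9]
tcp_rot: [-3.137, 0.0, 1.69]
contact_force: [0.2, -0.8, -0.3]
opening: 0.997
t 5.95 plate [ 18.5 108.8] z 13.9 yawrel 1.5617 F [ 0.1 -0.8 -0.3] op 0.997
dp [-24.7   3.8  -0.1] ang [-0.0043 -0.     -0.0091]
```

```bash
python3 - <<'E'
from go import *
c=cam("top"); print([toP(w).round(1) for w in cast(c,np.array([(431,156),(444,261),(300,280),(297,173)])/4-.375+[170,110],62)])
cv2.imwrite("pics/w4.png",optics.grab_frame("wrist"))
E
```

```text
[array([ 70.1, -92.3]), array([-33.8, -87.8]), array([-30. ,  53.2]), array([74.2, 39.6])]
```

View pics/w4.png

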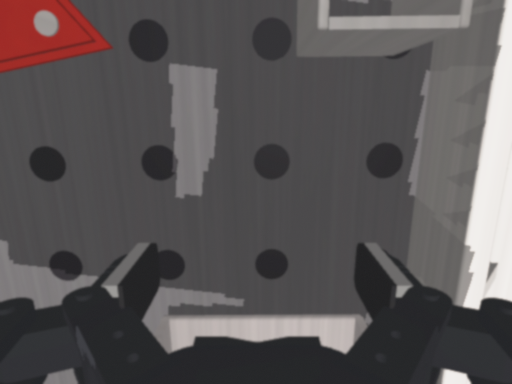

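```bash
python3 -m creep '[{"dp":[-6,1,0],"angular":[0,0,-0.009],"fingers":85},{"dp":[-12,1.5,0],"angular":[0,0,-0.009],"fingers":85},{"dp":[-18,1.5,0],"angular":[0,0,-0.009],"fingers":85},{"dp":[-24,1.5,0],"angular":[0,0,-0.009],"fingers":85},{"dp":[-30,1.5,0],"angular":[0,0,-0.009],"fingers":85}]'; python3 go.py 20 -20 14 1.5708;python3 -m creep '[{"dp":[-6,0,0],"angular":[0,0,0],"fingers":85},{"dp":[-12,0,0],"angular":[0,0,0],"fingers":85},{"dp":[-18,0,0],"angular":[0,0,0],"fingers":85},{"dp":[-24,0,0],"angular":[0,0,0],"fingers":85},{"dp":[-30,0,0],"angular":[0,0,0],"fingers":85}]'; python3 go.py 20 -20 14 1.5708
```

```text
clock: 6.42
eef_pos: [579.8, 28.5, 13.4]
tcp_rot: [-3.137, -0.0, 1.7]
contact_force: [-1.0, 3.0, 1.9]
opening: 0.998
t 6.42 plate [19.5 78.3] z 13.4 yawrel 1.5721 F [-0.6  3.1  1.9] op 0.998
dp [-98.3   0.4  -0.7] ang [-0.0045 -0.0004  0.0013]
clock: 6.83
eef_pos: [583.5, -1.3, 13.0]
tcp_rot: [-3.137, -0.0, 1.701]
contact_force: [-1.2, 2.5, 2.1]
opening: 0.999
t 6.83 plate [19.3 48.4] z 13.0 yawrel 1.5727 F [-0.9  2.6  2.1] op 0.999
dp [-68.4   0.5  -1. ] ang [-0.005  -0.0001  0.0019]
```

Contact at about 3 N, and the tube is sliding. I take a quick side look to check it stays aligned.

```bash
python3 - <<'E'
from h import *
cv2.imwrite("pics/w5.png",optics.grab_frame("wrist"))
a=optics.grab_frame("side")[110:260,170:370];cv2.imwrite("pics/s5c.png",cv2.resize(a,None,fx=4,fy=4,interpolation=cv2.INTER_CUBIC))
a=optics.grab_frame("top")[110:250,170:370];cv2.imwrite("pics/t5c.png",cv2.resize(a,None,fx=4,fy=4,interpolation=cv2.INTER_CUBIC))
E
```

```text
(no output)
```

View pics/s5c.png

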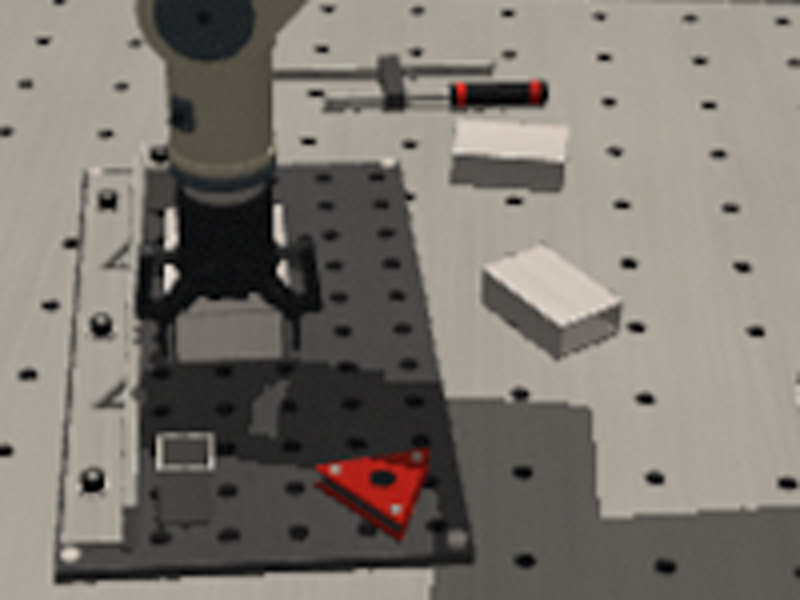

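View pics/t5c.png

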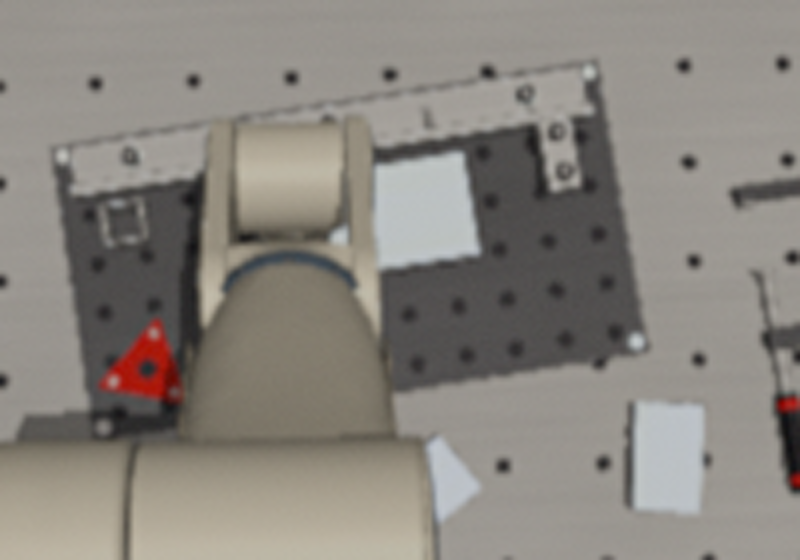

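View pics/w5.png

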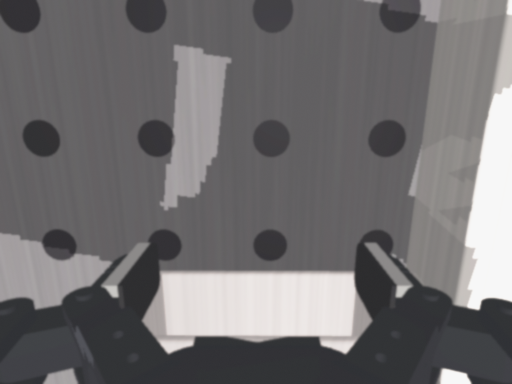

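```bash
python3 - <<'E'
from go import *
c=cam("top"); print([toP(w).round(1) for w in cast(c,np.array([(466,152),(482,256)])/4-.375+[170,110],62)],[toP(w).round(1) for w in cast(c,np.array([(539,132),(548,192)])/4-.375+[170,110],57)])
E
python3 -m creep '[{"dp":[-6,0,0],"angular":[0,0,0],"fingers":85},{"dp":[-12,0,0],"angular":[0,0,0],"fingers":85},{"dp":[-18,0,0],"angular":[0,0,0],"fingers":85},{"dp":[-24,0,0],"angular":[0,0,0],"fingers":85},{"dp":[-30,0,0],"angular":[0,0,0],"fingers":85}]'; python3 go.py 20 -20 14 1.5708
python3 -m creep '[{"dp":[-6,0,0],"angular":[0,0,0],"fingers":85},{"dp":[-12,0,0],"angular":[0,0,0],"fingers":85},{"dp":[-18,0,0],"angular":[0,0,0],"fingers":85},{"dp":[-24,0,0],"angular":[0,0,0],"fingers":85},{"dp":[-30,0,0],"angular":[0,0,0],"fingers":85}]'; python3 go.py 20 -20 14 1.5708
```

```text
[array([  68.6, -126.6]), array([ -34.8, -125.1])] [array([  77.7, -201.1]), array([  17.7, -199.8])]
clock: 7.4
eef_pos: [587.3, -31.1, 12.9]
tcp_rot: [-3.136, -0.0, 1.701]
contact_force: [0.3, 1.5, -1.1]
opening: 0.995
t 7.4 plate [19.3 18.3] z 12.9 yawrel 1.5727 F [ 0.5  1.5 -1.1] op 0.995
dp [-38.3   0.7  -1.1] ang [-0.0053 -0.0001  0.0019]
clock: 7.82
eef_pos: [591.3, -60.8, 13.0]
tcp_rot: [-3.137, -0.0, 1.701]
contact_force: [-0.1, 1.9, -1.1]
opening: 0.992
t 7.82 plate [ 19.5 -11.7] z 13.0 yawrel 1.5728 F [ 0.2  1.9 -1.1] op 0.992
dp [-8.3  0.5 -1. ] ang [-0.005  -0.0001  0.002 ]
```

```bash
python3 -m creep '[{"dp":[-4,0,0],"angular":[0,0,0.003],"fingers":85},{"dp":[-8,0,0],"angular":[0,0,0.003],"fingers":85},{"dp":[-11,0,0],"angular":[0,0,0.003],"fingers":85},{"dp":[-13,0,0],"angular":[0,0,0.003],"fingers":85}]'; python3 go.py 20 -20 14 1.5708
python3 -m creep '[{"dp":[-1,0,0],"angular":[0,0,0],"fingers":85},{"dp":[-2,0,0],"angular":[0,0,0],"fingers":85},{"dp":[-2,0,0],"angular":[0,0,0],"fingers":85}]'; python3 go.py 20 -20 14 1.5708
```

```text
clock: 8.15
eef_pos: [593.0, -73.4, 13.0]
tcp_rot: [-3.137, -0.0, 1.698]
contact_force: [-0.4, 1.9, -0.1]
opening: 0.994
t 8.15 plate [ 19.5 -24.4] z 13.0 yawrel 1.5697 F [-0.2  2.  -0.1] op 0.994
dp [ 4.4  0.5 -1. ] ang [-0.005  -0.     -0.0011]
clock: 8.4
eef_pos: [593.2, -75.2, 13.1]
tcp_rot: [-3.137, 0.0, 1.698]
contact_force: [-0.1, -0.3, -0.4]
opening: 0.99
t 8.4 plate [ 19.6 -26.2] z 13.1 yawrel 1.57 F [-0.1 -0.2 -0.4] op 0.99
dp [ 6.2  0.4 -0.9] ang [-0.0049  0.0001 -0.0008]
```

```bash
for i in 1; do python3 -m creep '[{"dp":[-1,0,0],"angular":[0,0,0],"fingers":85},{"dp":[-1.5,0,0],"angular":[0,0,0],"fingers":85}]'; python3 go.py 20 -20 14 1.5708; done
python3 -m creep '[{"dp":[-1,0,0],"angular":[0,0,0],"fingers":85},{"dp":[-1.5,0,0],"angular":[0,0,0],"fingers":85}]'; python3 go.py 20 -20 14 1.5708;  python3 - <<'E'
from h import *
a=optics.grab_frame("top")[120:200,230:340];cv2.imwrite("pics/t6c.png",cv2.resize(a,None,fx=7,fy=7,interpolation=cv2.INTER_CUBIC))
E
```

```text
clock: 8.57
eef_pos: [593.4, -76.4, 13.0]
tcp_rot: [-3.137, -0.0, 1.698]
contact_force: [-1.4, 2.3, -0.1]
opening: 0.999
t 8.57 plate [ 19.6 -27.4] z 13.0 yawrel 1.57 F [-1.1  2.4 -0.1] op 0.999
dp [ 7.4  0.4 -1. ] ang [-0.0049 -0.0001 -0.0008]
clock: 8.73
eef_pos: [593.6, -78.0, 13.0]
tcp_rot: [-3.137, -0.0, 1.698]
contact_force: [0.0, 2.5, -0.4]
opening: 0.994
t 8.73 plate [ 19.6 -29.1] z 13.0 yawrel 1.5699 F [ 0.3  2.5 -0.4] op 0.994
dp [ 9.1  0.4 -1. ] ang [-0.0049 -0.0001 -0.0009]
```

View pics/t6c.png

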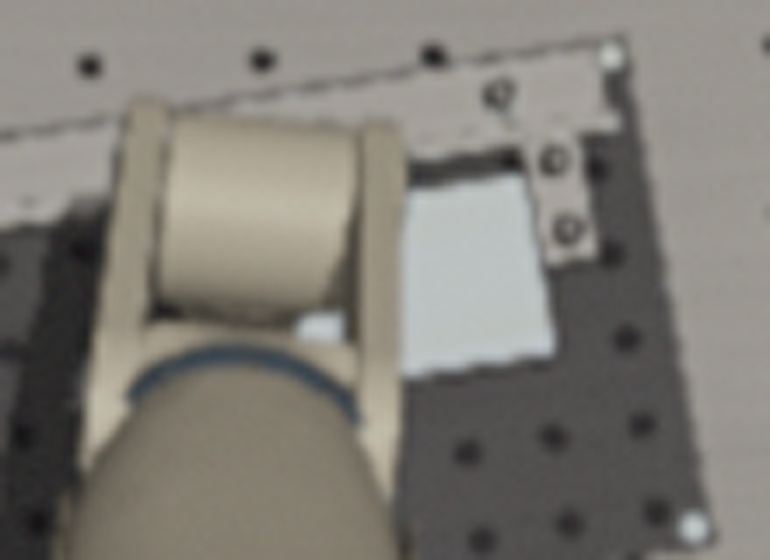

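```bash
python3 -m creep '[{"dp":[-0.7,0,0],"angular":[0,0,0],"fingers":85},{"dp":[-1,0,0],"angular":[0,0,0],"fingers":85}]'|grep -E "force|eef"
python3 -m creep '[{"dp":[-0.7,0,0],"angular":[0,0,0],"fingers":85},{"dp":[-1,0,0],"angular":[0,0,0],"fingers":85}]'|grep -E "force|eef"
```

```text
eef_pos: [593.7, -79.1, 13.1]
contact_force: [0.4, 2.8, 0.7]
eef_pos: [593.9, -80.1, 13.0]
contact_force: [-0.3, 3.2, 0.7]
```

```bash
python3 -m creep '[{"dp":[-0.7,0,0],"angular":[0,0,0],"fingers":85},{"dp":[-1,0,0],"angular":[0,0,0],"fingers":85}]'|grep -E "force|eef"
python3 -m creep '[{"dp":[-0.7,0,0],"angular":[0,0,0],"fingers":85},{"dp":[-1,0,0],"angular":[0,0,0],"fingers":85}]'|grep -E "force|eef"
```

```text
eef_pos: [594.0, -81.1, 13.1]
contact_force: [-0.0, 3.2, 1.3]
eef_pos: [594.0, -81.4, 13.1]
contact_force: [-0.5, 9.2, 2.8]
```

```bash
python3 -m creep '[{"dp":[12,0,0],"angular":[0,0,0],"fingers":85},{"dp":[18,0,-25],"angular":[0,0,0],"fingers":85},{"dp":[18,0,-60],"angular":[0,0,0],"fingers":85},{"dp":[18,-10,-100],"angular":[0,0,0.12],"fingers":85},{"dp":[18,-20,-105],"angular":[0,0,0.24],"fingers":85}]'; python3 go.py -75 -124 115 0
```

```text
clock: 9.87
eef_pos: [576.1, -66.7, 124.1]
tcp_rot: [3.138, 0.002, 1.453]
contact_force: [1.5, 0.0, 0.2]
opening: 0.997
t 9.87 plate [  3.6 -15.6] z 124.1 yawrel 1.3253 F [ 1.5 -0.2  0.2] op 0.997
dp [-124.3  -49.9    9.1] ang [ 4.5000e-03 -1.2000e-03  1.3253e+00]
```

```bash
python3 -m creep '[{"dp":[-11,-5,0],"angular":[0,0,0.12],"fingers":85},{"dp":[-22,-9,0],"angular":[0,0,0.24],"fingers":85},{"dp":[-33,-14,0],"angular":[0,0,0.36],"fingers":85},{"dp":[-45,-18,0],"angular":[0,0,0.48],"fingers":85},{"dp":[-56,-22,0],"angular":[0,0,0.6],"fingers":85}]'; python3 go.py -75 -124 115 0
```

```text
clock: 10.28
eef_pos: [543.9, -120.1, 118.3]
tcp_rot: [-3.139, 0.004, 0.852]
contact_force: [0.4, -0.8, -0.6]
opening: 0.993
t 10.28 plate [-35.1 -64.4] z 118.3 yawrel 0.7241 F [ 0.3 -0.8 -0.6] op 0.993
dp [-69.3  18.2   3.6] ang [-0.0012  0.0048  0.7241]
```

```bash
python3 -m creep '[{"dp":[-14,4,0],"angular":[0,0,0.12],"fingers":85},{"dp":[-28,7,0],"angular":[0,0,0.24],"fingers":85},{"dp":[-41,11,0],"angular":[0,0,0.36],"fingers":85},{"dp":[-55,14,0],"angular":[0,0,0.48],"fingers":85},{"dp":[-69,18,0],"angular":[0,0,0.6],"fingers":85}]'
python3 -m creep '[{"dp":[0,0,0],"angular":[0,0,0.12],"fingers":85},{"dp":[0,0,0],"angular":[0,0,0.12],"fingers":85},{"dp":[0,0,0],"angular":[0,0,0.12],"fingers":85}]'; python3 go.py -75 -124 14 -0.002; python3 - <<'E'
from h import *
cv2.imwrite("pics/w7.png",optics.grab_frame("wrist"))
E
```

```text
clock: 10.7
eef_pos: [512.3, -184.1, 118.4]
tcp_rot: [-3.141, 0.005, 0.252]
contact_force: [-0.0, 0.6, 0.8]
opening: 0.991
clock: 10.95
eef_pos: [512.8, -183.7, 118.5]
tcp_rot: [3.141, 0.005, 0.141]
contact_force: [-0.1, -0.5, -0.8]
opening: 0.998
t 10.95 plate [ -74.1 -123.5] z 118.5 yawrel 0.0133 F [-0.2 -0.5 -0.8] op 0.998
dp [ -0.4   0.5 104.5] ang [0.0002 0.0049 0.0153]
```

View pics/w7.png

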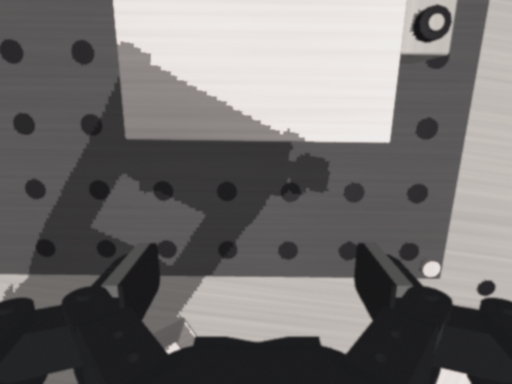

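```bash
python3 -m creep '[{"dp":[0,0,25],"angular":[0,0.005,0.014],"fingers":85},{"dp":[0,0,55],"angular":[0,0.005,0.014],"fingers":85},{"dp":[0,0,85],"angular":[0,0.005,0.014],"fingers":85},{"dp":[0,0,102],"angular":[0,0.005,0.014],"fingers":85},{"dp":[6,0,104],"angular":[0,0.005,0.014],"fingers":85}]'
python3 -m creep '[{"dp":[6,0,0],"angular":[0,0,0],"fingers":85},{"dp":[12,0,0],"angular":[0,0,0],"fingers":85},{"dp":[18,0,0],"angular":[0,0,0],"fingers":85},{"dp":[24,0,0],"angular":[0,0,0],"fingers":85},{"dp":[24,0,0],"angular":[0,0,0],"fingers":85}]';python3 go.py -23 -124 14 -0.002
```

```text
clock: 11.42
eef_pos: [515.2, -181.5, 11.1]
tcp_rot: [-3.139, 0.006, 0.128]
contact_force: [-0.8, 0.3, 0.3]
opening: 0.99
clock: 11.83
eef_pos: [544.5, -180.2, 15.8]
tcp_rot: [3.14, -0.003, 0.125]
contact_force: [-1.0, -0.1, 0.3]
opening: 0.996
t 11.83 plate [ -42.2 -124.2] z 15.8 yawrel -0.0034 F [-1.  -0.   0.3] op 0.996
dp [19.2 -0.2  1.8] ang [ 0.0014 -0.0031 -0.0014]
```

```bash
python3 -m creep '[{"dp":[3,0,0],"angular":[0,0,-0.001],"fingers":85},{"dp":[6,0,0],"angular":[0,0,-0.001],"fingers":85},{"dp":[9,0,0],"angular":[0,0,-0.001],"fingers":85},{"dp":[12,0,0],"angular":[0,0,-0.001],"fingers":85},{"dp":[14,0,0],"angular":[0,0,-0.001],"fingers":85}]';python3 go.py -23 -124 14 -0.002
python3 -m creep '[{"dp":[1,0,0],"angular":[0,0,0],"fingers":85},{"dp":[2,0,0],"angular":[0,0,0],"fingers":85},{"dp":[3,0,0],"angular":[0,0,0],"fingers":85}]';python3 go.py -23 -124 14 -0.002
```

```text
clock: 12.25
eef_pos: [555.7, -178.1, 14.4]
tcp_rot: [-3.141, 0.001, 0.125]
contact_force: [-3.2, 0.3, 2.8]
opening: 0.992
t 12.25 plate [ -30.9 -123.5] z 14.4 yawrel -0.0032 F [-3.1  0.7  2.8] op 0.992
dp [7.9 0.5 0.4] ang [-0.0005  0.0009 -0.0012]
clock: 12.5
eef_pos: [558.6, -177.8, 14.3]
tcp_rot: [-3.141, 0.001, 0.125]
contact_force: [-4.2, 0.1, 2.1]
opening: 0.998
t 12.5 plate [ -27.9 -123.6] z 14.3 yawrel -0.0032 F [-4.1  0.6  2.1] op 0.998
dp [4.9 0.4 0.3] ang [-0.0004  0.0007 -0.0012]
```

```bash
python3 -m creep '[{"dp":[1,0,0],"angular":[0,0,0],"fingers":85},{"dp":[2,0,0],"angular":[0,0,0],"fingers":85},{"dp":[3,0,0],"angular":[0,0,0],"fingers":85}]'|grep -E "eef|force"
python3 -m creep '[{"dp":[0.7,0,0],"angular":[0,0,0],"fingers":85},{"dp":[1.5,0,0],"angular":[0,0,0],"fingers":85}]'|grep -E "eef|force"
python3 - <<'E'
from h import *
cv2.imwrite("pics/w8.png",optics.grab_frame("wrist"))
a=optics.grab_frame("top")[120:200,230:340];cv2.imwrite("pics/t8c.png",cv2.resize(a,None,fx=7,fy=7,interpolation=cv2.INTER_CUBIC))
a=optics.grab_frame("side")[130:210,190:290];cv2.imwrite("pics/s8c.png",cv2.resize(a,None,fx=7,fy=7,interpolation=cv2.INTER_CUBIC))
E
```

```text
eef_pos: [561.8, -177.4, 14.3]
contact_force: [-4.1, 1.0, 1.8]
eef_pos: [563.3, -177.2, 14.3]
contact_force: [-3.8, 2.4, 0.4]
```

View pics/w8.png

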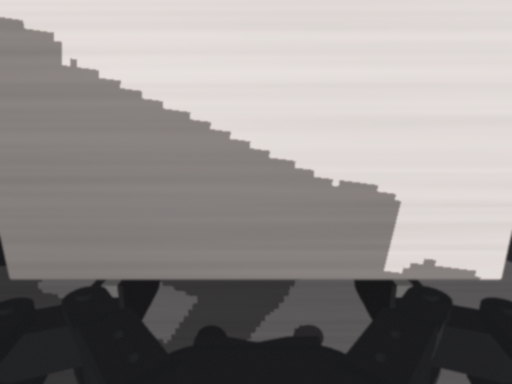

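View pics/s8c.png

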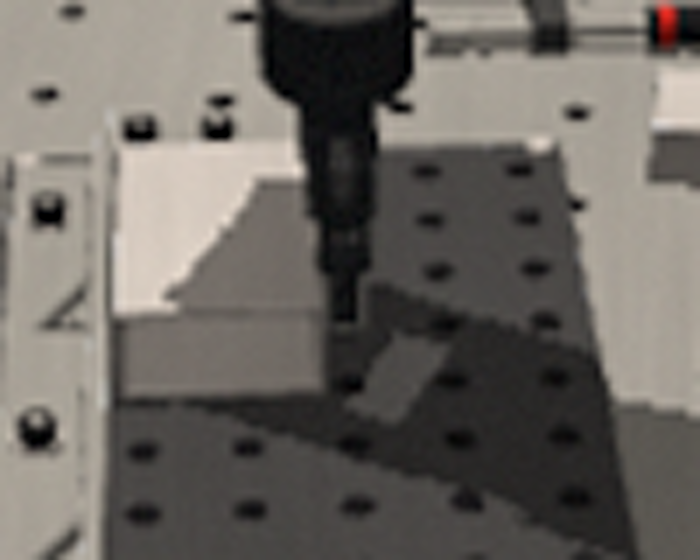

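Nearly at the fence, so I push on in small steps until the force rises.

```bash
python3 -m creep '[{"dp":[0.7,0,0],"angular":[0,0,0],"fingers":85},{"dp":[1.5,0,0],"angular":[0,0,0],"fingers":85}]'|grep -E "eef|force"
python3 -m creep '[{"dp":[0.5,0,0],"angular":[0,0,0],"fingers":85},{"dp":[1,0,0],"angular":[0,0,0],"fingers":85}]'|grep -E "eef|force"
```

```text
eef_pos: [564.8, -177.1, 14.4]
contact_force: [-3.7, 0.9, -0.2]
eef_pos: [565.9, -177.1, 14.4]
contact_force: [-2.4, 2.0, -0.1]
```

```bash
python3 -m creep '[{"dp":[0.5,0,0],"angular":[0,0,0],"fingers":85},{"dp":[1,0,0],"angular":[0,0,0],"fingers":85}]'|grep -E "eef|force"; python3 go.py -23 -124 14 -0.002
```

```text
eef_pos: [566.0, -177.1, 14.4]
contact_force: [-8.4, -1.2, 4.2]
t 13.57 plate [ -20.4 -123.8] z 14.4 yawrel -0.0028 F [-8.5 -0.1  4.2] op 1.001
dp [-2.6  0.3  0.4] ang [-0.0002  0.0016 -0.0008]
```

```bash
python3 -m creep '[{"dp":[0.5,0,0],"angular":[0,0,0],"fingers":85},{"dp":[0.8,0,0],"angular":[0,0,0],"fingers":85},{"dp":[0.8,0,0],"angular":[0,0,0],"fingers":85}]'; python3 go.py -23 -124 14 -0.002; python3 -c "
from rig import r; print(r.sense()['wrist_torque'])"
```

```text
clock: 13.82
eef_pos: [566.0, -177.1, 14.4]
tcp_rot: [-3.141, 0.003, 0.125]
contact_force: [-9.4, -1.2, 5.0]
opening: 0.999
t 13.82 plate [ -20.4 -123.8] z 14.4 yawrel -0.0027 F [-9.4  0.   5. ] op 0.999
dp [-2.6  0.3  0.4] ang [-0.0005  0.003  -0.0007]
[-0.06096815  1.28929131  0.24837115]
```

```bash
python3 -m creep '[{"dp":[-8,0,0],"angular":[0,0,0],"fingers":85},{"dp":[-20,0,0],"angular":[0,0,0],"fingers":85},{"dp":[-30,0,-25],"angular":[0,0,0],"fingers":85},{"dp":[-30,25,-60],"angular":[0,0,0],"fingers":85},{"dp":[-30,50,-100],"angular":[0,0,0],"fingers":85}]'
python3 -m creep '[{"dp":[12,22,-20],"angular":[0,0,0],"fingers":85},{"dp":[24,30,-40],"angular":[0,0,0],"fingers":85},{"dp":[24,30,-40],"angular":[0,0,0],"fingers":85},{"dp":[24,30,-40],"angular":[0,0,0],"fingers":85}]'
python3 go.py 36 0 80 1.57
python3 - <<'E'
from h import *
cv2.imwrite("pics/w9.png",optics.grab_frame("wrist"))
a=optics.grab_frame("top")[120:200,230:340];cv2.imwrite("pics/t9c.png",cv2.resize(a,None,fx=7,fy=7,interpolation=cv2.INTER_CUBIC))
E
```

```text
clock: 14.23
eef_pos: [541.9, -226.4, 108.9]
tcp_rot: [-3.14, 0.002, 0.126]
contact_force: [1.5, -1.0, -0.4]
opening: 0.993
clock: 14.57
eef_pos: [572.1, -254.3, 149.9]
tcp_rot: [3.14, -0.003, 0.124]
contact_force: [-0.6, 0.8, -0.8]
opening: 0.997
t 14.57 plate [ -24.3 -201.2] z 149.9 yawrel -0.0041 F [-0.5  0.8 -0.8] op 0.997
dp [  59.3 -201.5   69.8] ang [ 4.1000e-03 -1.2000e-03 -1.5741e+00]
```

View pics/w9.png

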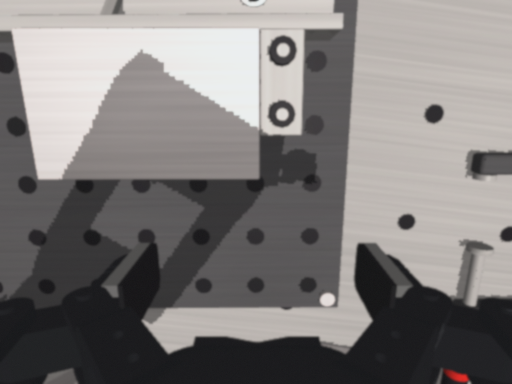

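View pics/t9c.png

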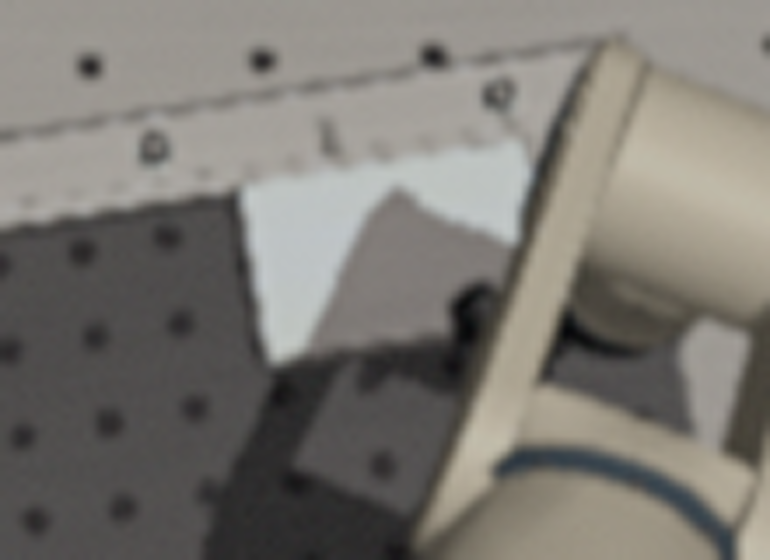

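```bash
python3 - <<'E'
from go import *
g=cv2.imread("pics/w9.png"); a=g[0:190,215:320]; cv2.imwrite("pics/w9c.png",cv2.resize(a,None,fx=3,fy=3,interpolation=cv2.INTER_NEAREST)[:600])
a=g[10:40,0:350]; 
cv2.imwrite("pics/w9d.png",np.vstack([cv2.resize(g[8:38,0:180],None,fx=4,fy=4,interpolation=cv2.INTER_NEAREST),cv2.resize(g[8:38,160:340],None,fx=4,fy=4,interpolation=cv2.INTER_NEAREST)]))
for v in (60,100,120,128): print(v,g[v,253:266].mean(1).astype(int))
for u in (40,120,200,250): print(u,g[18:34,u].mean(1).astype(int))
E
```

```text
60 [237 237 237 237 233 216 173 163 187 204 209 210 212]
100 [237 237 237 237 234 217 175 163 187 202 208 210 211]
120 [236 236 236 236 233 217 173 162 185 203 209 210 211]
128 [147 146 148 153 171 182 155 139 164 188 203 209 211]
40 [196 196 196 196 197 198 198 197 193 188 203 220 225 225 224 223]
120 [194 195 195 197 198 200 201 201 197 197 215 228 232 232 231 230]
200 [195 196 198 200 202 204 205 204 198 196 217 231 235 236 236 235]
250 [197 199 201 203 205 206 207 206 202 204 221 233 236 237 237 237]
```

View pics/w9c.png

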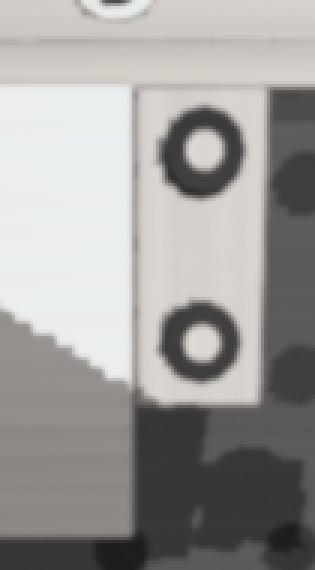

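View pics/w9d.png

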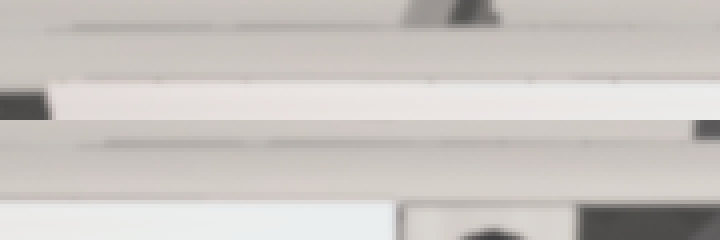

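The tube is on the fence, and the stop seam looks tight (dark line 1 px or less at col 259-260). I re-seat the end once to be sure.

```bash
python3 -m creep '[{"dp":[4,-14,0],"angular":[0,0,-0.12],"fingers":72},{"dp":[8,-28,0],"angular":[0,0,-0.24],"fingers":72},{"dp":[12,-42,0],"angular":[0,0,-0.36],"fingers":72},{"dp":[16,-56,0],"angular":[0,0,-0.48],"fingers":72},{"dp":[20,-70,0],"angular":[0,0,-0.6],"fingers":72}]'; python3 go.py 37 0 120 1.568
```

```text
clock: 15.08
eef_pos: [580.7, -179.9, 146.9]
tcp_rot: [-3.139, 0.001, 0.731]
contact_force: [-0.5, 0.9, -0.4]
opening: 0.839
t 15.08 plate [  -6.2 -128.5] z 146.9 yawrel 0.6031 F [-0.4  1.  -0.4] op 0.839
dp [108.5 -81.2  27. ] ang [-0.003   0.     -0.9649]
```

```bash
python3 -m creep '[{"dp":[13,-10,0],"angular":[0,0,-0.12],"fingers":72},{"dp":[27,-20,0],"angular":[0,0,-0.24],"fingers":72},{"dp":[40,-30,0],"angular":[0,0,-0.36],"fingers":72},{"dp":[54,-40,0],"angular":[0,0,-0.48],"fingers":72},{"dp":[68,-50,0],"angular":[0,0,-0.6],"fingers":72}]'; python3 go.py 37 0 120 1.568
```

```text
clock: 15.5
eef_pos: [598.4, -97.4, 146.9]
tcp_rot: [-3.139, 0.0, 1.331]
contact_force: [0.5, 0.6, -0.1]
opening: 0.837
t 15.5 plate [ 21.9 -48.9] z 146.9 yawrel 1.2033 F [ 0.6  0.5 -0.1] op 0.837
dp [51.1 -3.4 27. ] ang [-0.0029 -0.0005 -0.3647]
```

```bash
python3 -m creep '[{"dp":[14,-1,5],"angular":[0,0,-0.12],"fingers":72},{"dp":[28,-2,10],"angular":[0,0,-0.24],"fingers":72},{"dp":[42,-3,16],"angular":[0,0,-0.36],"fingers":72},{"dp":[51,-3,27],"angular":[0,0,-0.365],"fingers":72},{"dp":[51,-3,27],"angular":[0,0,-0.365],"fingers":72}]'; python3 -m creep '[{"dp":[0,0,0],"angular":[0,0,0],"fingers":72}]'; python3 go.py 37 -8 27 1.568; python3 - <<'E'
from h import *
cv2.imwrite("pics/w10.png",optics.grab_frame("wrist"))
E
```

```text
clock: 15.92
eef_pos: [607.4, -46.8, 118.4]
tcp_rot: [-3.137, -0.001, 1.688]
contact_force: [-0.9, 0.1, -0.3]
opening: 0.844
clock: 16.0
eef_pos: [608.2, -48.3, 120.1]
tcp_rot: [-3.139, -0.0, 1.687]
contact_force: [0.1, 0.3, 0.9]
opening: 0.844
t 16.0 plate [37.8 -1.5] z 120.1 yawrel 1.5592 F [0.1 0.3 0.9] op 0.844
dp [-6.6 -0.5 93.1] ang [-0.003  -0.0005 -0.0088]
```

View pics/w10.png

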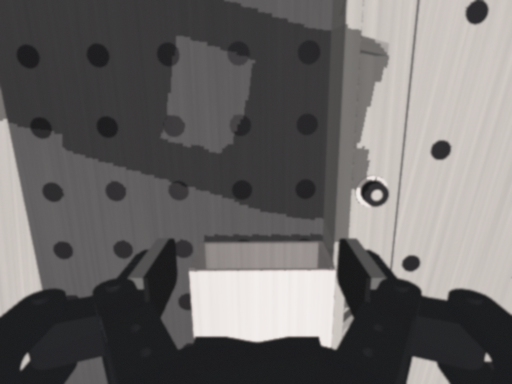

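```bash
python3 -m creep '[{"dp":[0,-1,25],"angular":[0,0,-0.009],"fingers":72},{"dp":[0,-1,50],"angular":[0,0,-0.009],"fingers":72},{"dp":[0,-1,70],"angular":[0,0,-0.009],"fingers":72}]'; python3 go.py 37 -8 27 1.568
python3 -m creep '[{"dp":[0,0,8],"angular":[0,0,0],"fingers":72},{"dp":[0,0,16],"angular":[0,0,0],"fingers":72},{"dp":[0,0,21],"angular":[0,0,0],"fingers":72},{"dp":[0,0,21],"angular":[0,0,0],"fingers":72}]'; python3 go.py 37 -33 27 1.568;python3 - <<'E'
from h import *
a=optics.grab_frame("side")[110:210,170:300];cv2.imwrite("pics/s11c.png",cv2.resize(a,None,fx=6,fy=6,interpolation=cv2.INTER_CUBIC))
E
```

```text
clock: 16.3
eef_pos: [608.3, -49.7, 50.9]
tcp_rot: [3.141, 0.0, 1.696]
contact_force: [-0.3, 0.3, 0.1]
opening: 0.846
t 16.3 plate [37.8 -2.9] z 50.9 yawrel 1.5677 F [-0.2  0.4  0.1] op 0.846
dp [-5.1 -0.8 23.9] ang [ 0.0004  0.0002 -0.0003]
clock: 16.63
eef_pos: [608.6, -49.1, 30.4]
tcp_rot: [-3.141, -0.0, 1.698]
contact_force: [0.2, 0.2, -0.4]
opening: 0.845
t 16.63 plate [38.1 -2.3] z 30.4 yawrel 1.5699 F [ 0.3  0.2 -0.4] op 0.845
dp [-30.7  -1.    3.4] ang [-0.0003 -0.0001  0.0019]
```

View pics/s11c.png

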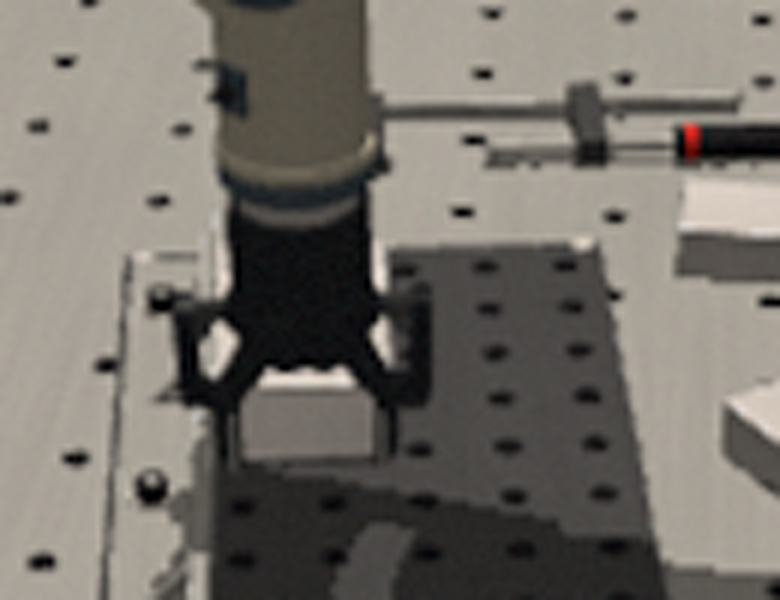

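```bash
python3 -m creep '[{"dp":[-6,-1,0],"angular":[0,0,0],"fingers":72},{"dp":[-12,-1,0],"angular":[0,0,0],"fingers":72},{"dp":[-18,-1,0],"angular":[0,0,0],"fingers":72},{"dp":[-23,-1,0],"angular":[0,0,0],"fingers":72},{"dp":[-26,-1,0],"angular":[0,0,0],"fingers":72}]'; python3 go.py 37 -33 27 1.568
python3 -m creep '[{"dp":[-1,0,0],"angular":[0,0,0.001],"fingers":72},{"dp":[-2,0,0],"angular":[0,0,0.001],"fingers":72},{"dp":[-3,0,0],"angular":[0,0,0.001],"fingers":72},{"dp":[-3,0,0],"angular":[0,0,0.001],"fingers":72}]'; python3 go.py 37 -33 27 1.568
```

```text
clock: 17.1
eef_pos: [611.3, -75.8, 31.0]
tcp_rot: [3.141, 0.0, 1.698]
contact_force: [-0.6, -0.1, -0.2]
opening: 0.842
t 17.1 plate [ 37.3 -29.1] z 31.0 yawrel 1.5702 F [-0.6 -0.  -0.2] op 0.842
dp [-3.9 -0.3  4. ] ang [0.0007 0.0002 0.0022]
clock: 17.43
eef_pos: [611.2, -77.7, 30.6]
tcp_rot: [-3.141, -0.0, 1.698]
contact_force: [1.4, 0.3, 0.4]
opening: 0.846
t 17.43 plate [ 37.1 -31. ] z 30.6 yawrel 1.5699 F [1.5 0.1 0.4] op 0.846
dp [-2.  -0.1  3.6] ang [-0.0001 -0.0001  0.0019]
```

```bash
for k in 1; do python3 -m creep '[{"dp":[-0.5,0,0],"angular":[0,0,0],"fingers":72},{"dp":[-1,0,0],"angular":[0,0,0],"fingers":72}]'|grep -E "eef|force"; done
python3 -m creep '[{"dp":[-0.5,0,0],"angular":[0,0,0],"fingers":72},{"dp":[-1,0,0],"angular":[0,0,0],"fingers":72}]'|grep -E "eef|force"
```

```text
eef_pos: [611.4, -78.5, 30.6]
contact_force: [1.4, 0.9, -0.6]
eef_pos: [611.4, -79.1, 30.6]
contact_force: [-0.9, 6.6, 0.5]
```

```bash
python3 -m creep '[{"dp":[-0.4,0,0],"angular":[0,0,0],"fingers":72},{"dp":[-0.7,0,0],"angular":[0,0,0],"fingers":72}]'|grep -E "eef|force"; python3 go.py 37 -33 27 1.568
```

```text
eef_pos: [611.2, -79.3, 30.5]
contact_force: [-0.8, 8.8, 1.8]
t 17.93 plate [ 36.8 -32.6] z 30.5 yawrel 1.5695 F [0.3 8.8 1.8] op 0.842
dp [-0.5  0.2  3.5] ang [-0.0008 -0.0017  0.0015]
```

```bash
python3 -m creep '[{"dp":[5,0,0],"angular":[0,0,0],"fingers":72},{"dp":[15,0,0],"angular":[0,0,0],"fingers":72},{"dp":[22,0,-30],"angular":[0,0,0],"fingers":72},{"dp":[22,0,-60],"angular":[0,0,0],"fingers":72},{"dp":[22,0,-95],"angular":[0,0,0],"fingers":72}]'
python3 -m creep '[{"dp":[-25,0,-30],"angular":[0,0,0],"fingers":85},{"dp":[-60,0,-50],"angular":[0,0,0],"fingers":85},{"dp":[-95,0,-60],"angular":[0,0,0],"fingers":85},{"dp":[-130,0,-70],"angular":[0,0,0],"fingers":85},{"dp":[-165,0,-70],"angular":[0,0,0],"fingers":85}]'
python3 -m creep '[{"dp":[-20,0,0],"angular":[0,0,0],"fingers":85},{"dp":[-20,0,0],"angular":[0,0,0],"fingers":85},{"dp":[-20,0,0],"angular":[0,0,0],"fingers":85}]'
python3 - <<'E'
from h import *
s=r.sense(); cv2.imwrite("pics/w12.png",optics.grab_frame("wrist")); np.save("s12.npy",s,allow_pickle=True)
E
```

```text
clock: 18.35
eef_pos: [607.6, -57.5, 125.4]
tcp_rot: [-3.139, -0.001, 1.699]
contact_force: [0.2, 0.4, 0.4]
opening: 0.843
clock: 18.77
eef_pos: [631.0, -223.6, 198.5]
tcp_rot: [3.138, 0.002, 1.698]
contact_force: [1.1, -0.5, 0.1]
opening: 0.995
clock: 19.02
eef_pos: [632.1, -242.6, 195.3]
tcp_rot: [-3.141, -0.0, 1.696]
contact_force: [0.3, -0.6, -0.7]
opening: 0.992
```

View pics/w12.png

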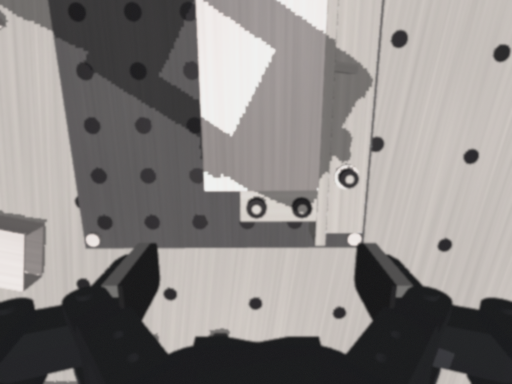

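```bash
python3 - <<'E'
from go import *
g=cv2.imread("pics/w12.png"); a=g[0:200,190:350]
cv2.imwrite("pics/w12c.png",cv2.resize(np.clip(a.astype(float)*1.3,0,255).astype(np.uint8),None,fx=3,fy=3,interpolation=cv2.INTER_NEAREST)[:600])
for v in (20,60,100,150,180): print(v,g[v,312:338].mean(1).astype(int))
# left (-x) side edge of tube, z=62: angle
s=np.load("s12.npy",allow_pickle=True).item(); c=cam("wrist",s)
pts=[]
for v in list(range(5,125,5)):
    row=g[v,190:215].mean(1); d=np.diff(row); k=np.argmax(d); 
    pts.append((190+k+.5,v))
P=np.array([toP(w) for w in cast(c,pts,62)]); print("tube side",np.polyfit(P[:,1],P[:,0],1),P[::6].round(1))
pts=[]
for v in list(range(20,180,6)):
    row=g[v,362:388].mean(1); k=np.argmin(row); pts.append((362+k,v))
P=np.array([toP(w) for w in cast(c,pts,12)]); pf=np.polyfit(P[:,1],P[:,0],1); print("plate +x edge",pf,np.std(P[:,0]-np.polyval(pf,P[:,1])))
E
```

```text
20 [238 238 239 238 238 238 237 237 237 237 237 238 237 233 218 204 201 201
 201 200 199 199 199 197 192 188]
60 [155 154 153 152 152 152 151 150 151 153 154 150 137 123 117 115 115 115
 115 114 114 113 110 105 107 110]
100 [151 151 151 151 151 150 150 151 152 150 138 124 118 116 115 115 114 114
 114 115 115 114 113 113 113 114]
150 [152 151 151 151 150 151 151 143 130 119 116 116 116 115 115 114 114 113
 111 112 114 114 115 116 116 118]
180 [152 151 151 150 151 150 156 175 196 204 205 203 201 198 197 193 190 195
 200 202 201 197 204 225 233 222]
tube side [ 3.5178505e-03 -8.4011045e+00] [[  -8.5  -59.1]
 [  -8.8  -79.8]
 [  -9.1 -101.5]
 [  -8.7 -124.2]]
plate +x edge [-2.52131836e-02  1.45566915e+02] 4.428729706763119
```

View pics/w12c.png

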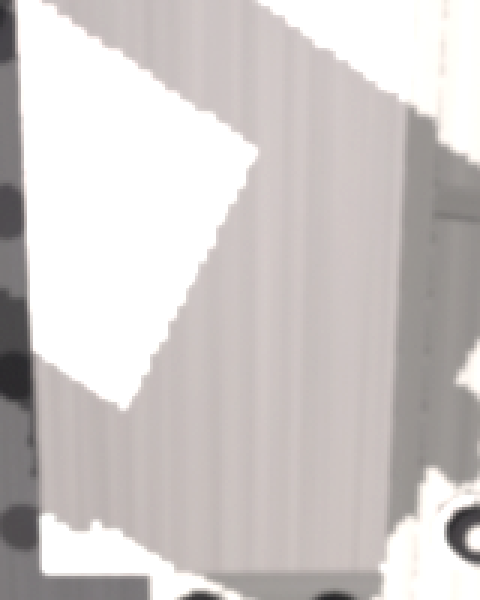

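```bash
python3 -m creep '[{"dp":[-30,-10,-20],"angular":[0,0,0],"fingers":85},{"dp":[-60,-25,-40],"angular":[0,0,0],"fingers":85},{"dp":[-90,-50,-50],"angular":[0,0,0],"fingers":85},{"dp":[-120,-75,-50],"angular":[0,0,0],"fingers":85},{"dp":[-150,-100,-50],"angular":[0,0,0],"fingers":85}]'
python3 -m creep '[{"dp":[-30,-20,0],"angular":[0,0,0],"fingers":85},{"dp":[-60,-40,0],"angular":[0,0,0],"fingers":85},{"dp":[-80,-60,0],"angular":[0,0,0],"fingers":85},{"dp":[-80,-60,0],"angular":[0,0,0],"fingers":85}]'
python3 - <<'E'
from h import *
t=optics.grab_frame("top"); s=optics.grab_frame("side")
cv2.imwrite("pics/t13.png",t); cv2.imwrite("pics/s13.png",s)
a=cv2.resize(t[110:250,100:400],None,fx=2.6,fy=2.6,interpolation=cv2.INTER_CUBIC); cv2.imwrite("pics/t13c.png",a)
d=cv2.absdiff(t,cv2.imread("pics/top0.png")).max(2); 
for n,(x,y,w,h) in dict(hammer=(105,170,30,75),magnet=(196,190,22,24),offcut=(190,155,18,20),clamp=(352,150,36,85)).items(): print(n,d[y:y+h,x:x+w].max(),d[y:y+h,x:x+w].mean())
d=cv2.absdiff(s,cv2.imread("pics/side0.png")).max(2)
for n,(x,y,w,h) in dict(hammer=(205,305,120,45),magnet=(246,218,36,28),offcut=(205,214,22,28)).items(): print("side",n,d[y:y+h,x:x+w].max(),d[y:y+h,x:x+w].mean())
E
```

```text
clock: 19.48
eef_pos: [552.1, -403.1, 246.7]
tcp_rot: [3.14, 0.001, 1.7]
contact_force: [1.4, -0.9, -0.3]
opening: 0.997
clock: 19.82
eef_pos: [500.1, -493.0, 245.3]
tcp_rot: [-3.14, 0.001, 1.696]
contact_force: [0.7, 0.2, 0.6]
opening: 0.99
hammer 6 1.2777777777777777
magnet 12 2.371212121212121
offcut 5 1.613888888888889
clamp 147 27.734967320261436
side hammer 8 4.122222222222222
side magnet 11 3.1607142857142856
side offcut 7 2.7987012987012987
```

View pics/t13c.png

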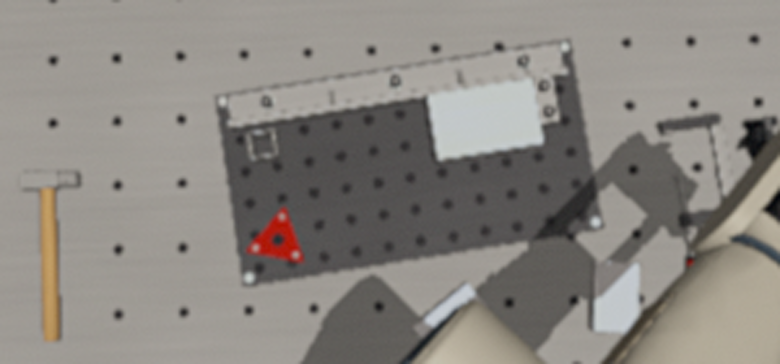

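View pics/s13.png

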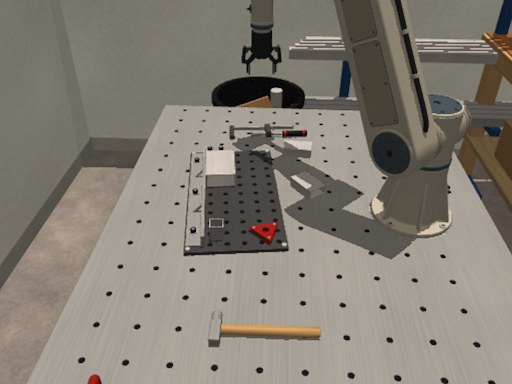

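The tube sits home in the corner between the fence and the stop, square to both. The hammer, magnet and offcut are pixel-unchanged. The clamp differs in the top view only because the arm and its shadow cover it; in the side view it is where it was.

```bash
python3 -c "
from rig import r; print(r.sign_off())"
```

```text
the job is handed in; nothing more can be done
None
```

The wide tube is set up against the fence and the bolted stop block, and I handed the job in at about 20 s of the 48 s allowed.

**What I did:** I only slid the tube, using two spread fingertips. I pushed it square to the plate, then along to the stop, then across to the fence. At the end I nudged it against the stop once more. The highest force I saw was about 10 N.

**Stop:** The force rose at the same tool position (within about 0.1 mm) both times I pushed the tube end in. The close-up showed a thin, even seam of 1 pixel or less. That could hide a gap of a few tenths of a millimetre.

**Fence:** The force rose to about 9 N with no further movement, and I could see no gap. My last angle estimate for the tube's side was 0.0035 rad against 0.0019 rad for the plate edge, within what these measurements can resolve.

**Checks that failed or disagreed:**
- My final attempt to fit the plate's far edge was too noisy to use (4 mm scatter), so I ignored it.
- The readings of where the fence lies disagree by about 2 mm, within the camera calibration, so seating was judged by contact force.

**Bystanders:** The hammer, magnet and offcut show no change in the before-and-after pictures. The clamp was partly hidden by the arm in the top view, so I checked it only by eye in the side view, where it had not moved.

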